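Wedge a tube offcut tight in the bench clamp

TASK

Clamp the offcut of steel tube for filing: lay it upright and centred along the open jaws of the wedge clamp and let go, then take the hammer and drive the wedge in with several light taps on its thick end, drawing the hammer back between taps, until the wedge stops advancing and the tube sits tight. Finally stand the hammer back on the bench on its head, clear of the wedge; never push the wedge with the fingers, and leave the tin, the file and the wooden block where they are.

Things in the scene. Friction and masses are not known exactly. Their poses are not given: they have to be found in the camera images.
- clamp: Wedge clamp, dark steel, fixed. Origin on the bench surface (z 0). Base plate 10 mm thick, x -90..80, y -65..65 mm; its top is the tube's bed. Fixed fence: inner face at x +45, top at z 30 mm, along y. The jaw faces it from -x. Behind the jaw the wedge lies along y, thick end towards +y, and is driven towards -y. Behind it a rail, x -90..-70, top z 30 mm.
- jaw: Sliding steel jaw, 110 mm long along clamp y, top at z 30 mm. Origin: centre of the bottom edge of its clamping face, which looks to clamp +x. It moves to +x by one fifth of the wedge's travel; the opening from jaw to fence is 47 to 52 mm at the start, so the tube goes in with 7 to 12 mm to spare.
- wedge: Captive hardwood wedge, taper 1 in 5, 200 mm long, z 10..30 mm; slides along clamp y only, stays where left. Origin: bottom middle of its struck end, which looks to clamp +y, at x -45, y 115 to 140 mm at the start and near y 80 mm when tight. Friction about 6 N; once the jaw grips the tube the resistance climbs steeply, and a push of 10 to 20 N leaves it tight.
- wedge_end (a point): Centre of the wedge's struck end face (50 mm wide, 20 mm high), 20 mm above the bench.
- tube: Offcut of rectangular steel tube, 0.55 kg: 150 mm long (own y), 40 wide (own x), 60 high (own z). Origin: centre of its underside. It starts on the bench standing on its 40 mm side; in the clamp it stands the same way up, its y along the clamp's y (either way round), centred on the clamp's y; 40 mm of it stand above jaw and fence.
- hammer: Club hammer, 120 mm tall, 0.7 kg, standing on its head, handle up. Origin: centre of the underside. Steel head 90 mm long (own x), 32 wide, 32 high; striking faces at x +45 and -45 mm, centred 16 mm above the origin. Straight wooden handle, section 28 mm (x) by 24 mm (y), on the z axis from z 32 to 120 mm.
- tin: Bystander: closed metal tin, 66 mm diameter, 80 mm high. Origin: centre of its underside. Leave alone.
- file: Bystander: flat file 260 mm long (own x) with a wooden handle, 24 mm high, lying on the bench. Origin: on its underside, at the height of the bench. Leave alone.
- block: Bystander: wooden block 60 x 90 x 45 mm. Origin: centre of its underside. Leave alone.
There are look-alikes about, which are no part of the job. Of the things like the tube, leave any that is green; of the rest the smaller one is meant. What is shaped like the hammer but yellow is not meant.

How it is judged:
By the outcome, as a careful person would: the job done as asked, in the order asked, and still so for the second after the job is handed in, with the robot touching nothing.
It also fails if it takes over 72 s, if anything falls off the work surface, if the arm or the gripper's body presses on something with over 40 N, if the wrist force passes 120 N, or if a joint passes its speed limit or range.

ROBOT

A 7-joint arm with a two-finger parallel gripper is mounted at the origin on the work surface. World frame = base frame: x ahead of the robot, y to its left, z up, the work surface at z = 0. Lengths are in m, angles in degrees, forces in N, time in s.
With the tool pointing down it reaches from about 0.425 to 0.875 m from the base axis. Payload 4.7 kg.
Tool frame: the origin (TCP) lies at the very end of the fingers, on their centre line; the grasp point (between the pads) lies 19 mm behind it; z points along the fingers, y is the direction in which the jaws open and shut (so a half turn about z gives the same grasp; the last joint's range is limited). The gripper opens to 87 mm and grips with 3 to 60 N. Pads are 19 mm wide; open, the fingers measure 117 mm over their backs; the gripper's body (75 mm by 190 mm) begins 51 mm behind the grasp point.
Start: joints at [66.813, 18.392, -4.016, 83.108, 1.295, 78.541, -3.26], TCP at [0.264, -0.594, 0.223] pointing down, gripper open.
Joint ranges: [-163.93, 163.93], [-17.29, 119.83], [-79.2, 71.16], [3.27, 140.29], [-89.18, 269.18], [5.43, 117.66], [-154.24, 154.24]. Speed limits (degrees/s): [147.25, 147.25, 180, 180, 180, 180, 180].

INTERFACE

Orientations are given as [roll, pitch, yaw] about the fixed x, y, z axes, in that order (R = Rz(yaw) Ry(pitch) Rx(roll)).
In Python, from cell import env gives the robot as it stands.
- The arm moves only by the tool servo_tool, never from a script. Its argument "increments" is a list that holds one entry, the list of rows, each a list of 7 numbers: the shift along the tool's x, y, z in m, then the turn, a rotation vector about the tool's x, y, z in degrees, then the opening, from -1 (shut) to 1 (fully open). In form: [[[dx, dy, dz, rx, ry, rz, fingers], ...]]. A call has 1 to 20 rows; each row is the pose to reach, as a shift and turn from the pose commanded when the call began, along the tool's axes at that moment; what a row does not reach only later rows make up. A row lasts 1/10 s, in which the tool goes at most 50 mm and 8.59 degrees, less where a joint would pass 70% of its speed; a pose out of reach is approached as far as the arm can. A call with a gripper value outside its range is refused whole. The fingers move at their own pace and stop on an object; "squeeze" is the grip in N (left out, the last holds). Time passes only in rows, so rows that repeat a pose let the fingers close. It gives the time, the measured TCP pose, the force and the opening at its end, in the units of the state.
- env.get_obs(): the state, without advancing time (a new reading comes with each control period).
- env.read_camera(name): name is "side" or "top"; returns a dict with "frame" (420x560x3 uint8, blue, green, red), "intrinsics" (3x3 intrinsics, pixels), "D" ([k1, k2, p1, p2, k3] as OpenCV has them; the pictures are not rectified), "rvec" (rotation vector, rad) and "tvec" (3), from world to camera coordinates, as OpenCV has them. Camera axes: x right, y down, z forward; pixel columns grow to the right and rows downward; lengths in m; the calibration is good to about 2 mm. A picture is of the moment at which its call begins. There is no depth.
- env.sign_off(): hands the job in, once; it reports no verdict.
The state is a dict: "time_s": time; "qpos": joint angles; "joint_velocities": joint speeds; "effort": joint torques, N m; "tool_pos": TCP position; "tool_rot": TCP orientation; "force": force on the tool from outside, world axes, zero at the start; "wrist_torque": the same for the moment, N m; "grip_width": finger opening in m.
Only numpy, scipy, OpenCV 4.12 (cv2) and the standard library are available. Lean on these libraries where they do the work, as an engineer would, in place of code of your own. Each camera call takes 0.05 s, during which the arm holds its last target.

## Working session

There is one attempt and no reset: what is moved stays moved. The work goes in short steps, Python scripts to look and compute and a tool call to move; the robot and the scene stay as the last step left them, time stands still between calls to the robot, and variables do not carry over. Pictures are saved under pics/ and viewed, and the job is handed in when it is done.

Besides the shell and the picture viewer there is one more tool, called by a JSON object that holds its "api" and its "payload", one argument or row to a line. servo_tool: Moves the arm, as the interface text tells. Its arguments: {"type":"object","properties":{"increments":{"type":"array","items":{"type":"array","items":{"type":"array","items":{"type":"number"}}}},"squeeze":{"type":"number"}},"required":["increments"]}

```bash
ls; mkdir -p pics
python3 - <<'E'
from cell import env
import cv2
print(env.get_obs())
for n in("side","top"):
    r=env.read_camera(n); cv2.imwrite(f"pics/{n}0.png",r["frame"]); print(n,r["intrinsics"],r["D"],r["rvec"],r["tvec"])
E
```

```text
pics
{'time_s': 0.0, 'qpos': array([66.81345753, 18.44009486, -4.01522688, 83.17601015,  1.29649428,
       78.54241931, -3.25891089]), 'joint_velocities': array([ 0.01259883, -0.04628858,  0.08772727,  0.05226912,  0.0492128 ,
        0.00846029,  0.01818146]), 'effort': array([ 2.99601033e-04, -4.91286242e+01, -4.04215157e-01, -3.12530386e+01,
       -6.40545739e-02,  4.34926932e-02,  1.50933452e-04]), 'tool_pos': array([ 0.26402831, -0.59333217,  0.22144007]), 'tool_rot': array([-1.79886806e+02,  7.45519626e-03,  2.39974224e+01]), 'force': array([-0.45623679, -0.21711046, -0.26480204]), 'wrist_torque': array([ 0.02235139, -0.01927652,  0.08997857]), 'grip_width': 0.08700131476217451}
side [[468.15613617   0.         274.42796089]
 [  0.         468.15613617 206.89116505]
 [  0.           0.           1.        ]] [-0.10741499  0.          0.          0.          0.        ] [ 0.93582027 -2.36513323  1.23238468] [0.38626143 0.23865147 1.13919308]
top [[490.25507797   0.         274.75373746]
 [  0.         490.25507797 205.45113104]
 [  0.           0.           1.        ]] [-0.11745647  0.          0.          0.          0.        ] [ 2.03200478 -2.1808856   0.24256271] [0.03896699 0.48559732 1.53239155]
```

View pics/side0.png

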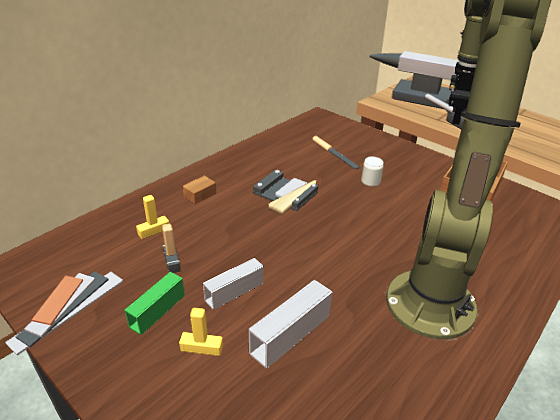

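View pics/top0.png

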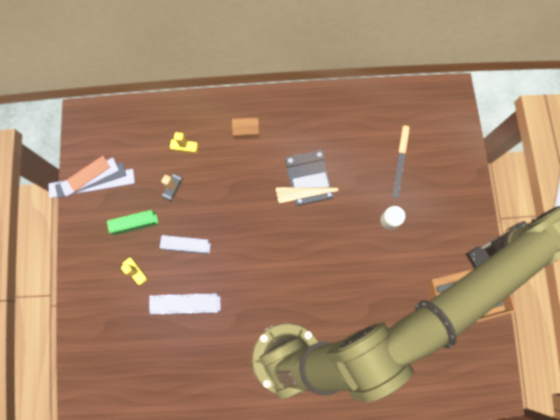

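The two grey boxes are the tube candidates, and the picture also holds one green tube and three hammer shapes.
- **Tube candidates (top view):** small grey at (185,244), large grey at (185,304), green at (132,222). I choose the small grey.
- **Hammer candidates:** dark head with wooden handle at (172,187), yellow at (183,143) and (133,270). I choose the dark one.
- **Clamp:** near (309,178), with the wedge's thick end at about (278,195).

I'll check these in close crops.

```bash
cat > h.py <<'E'
import numpy as np, cv2
from cell import env
def cam(n):
    r=env.read_camera(n); r["R"]=cv2.Rodrigues(np.array(r["rvec"],float))[0]; r["t"]=np.array(r["tvec"],float).ravel(); return r
def ray(r,p):
    p=np.array(p,float).reshape(-1,1,2)
    u=cv2.undistortPoints(p,np.array(r["intrinsics"]),np.array(r["D"])).reshape(-1,2)
    d=np.c_[u,np.ones(len(u))]@r["R"]; c=-r["R"].T@r["t"]; return c,d
def plane(r,p,z):
    c,d=ray(r,p); return c+d*((z-c[2])/d[:,2])[:,None]
def proj(r,P):
    return cv2.projectPoints(np.array(P,float).reshape(-1,1,3),np.array(r["rvec"],float),r["t"],np.array(r["intrinsics"]),np.array(r["D"]))[0].reshape(-1,2)
def crop(r,x0,y0,w,h,k,fn):
    f=r["frame"][y0:y0+h,x0:x0+w]; g=cv2.resize(f,None,fx=k,fy=k,interpolation=cv2.INTER_CUBIC); cv2.imwrite(fn,g)
E
python3 - <<'E'
from h import *
t=cam("top"); s=cam("side")
crop(t,100,120,130,100,6,"pics/t_left.png")
crop(t,265,140,90,75,8,"pics/t_clamp.png")
crop(t,145,225,80,95,6,"pics/t_tube.png")
crop(s,130,180,200,180,4,"pics/s_left.png")
crop(s,240,155,100,70,8,"pics/s_clamp.png")
E
```

```text
(no output)
```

View pics/t_left.png

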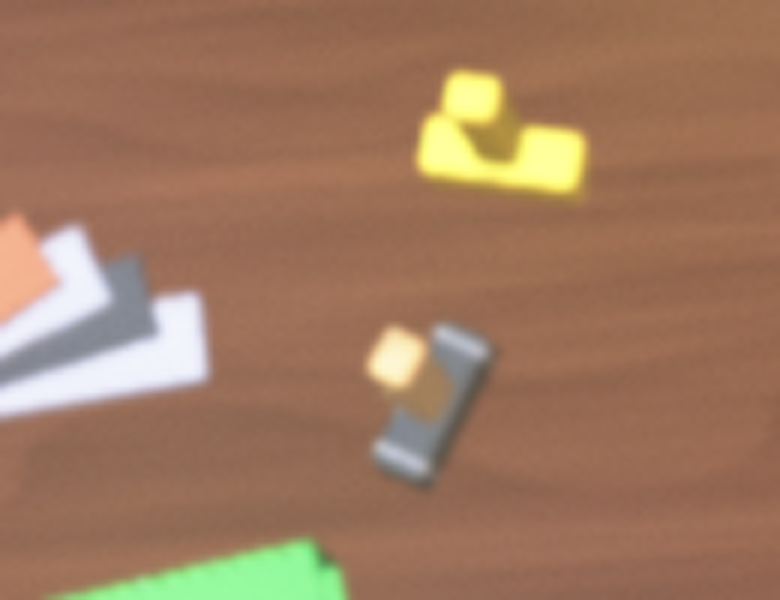

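View pics/t_clamp.png

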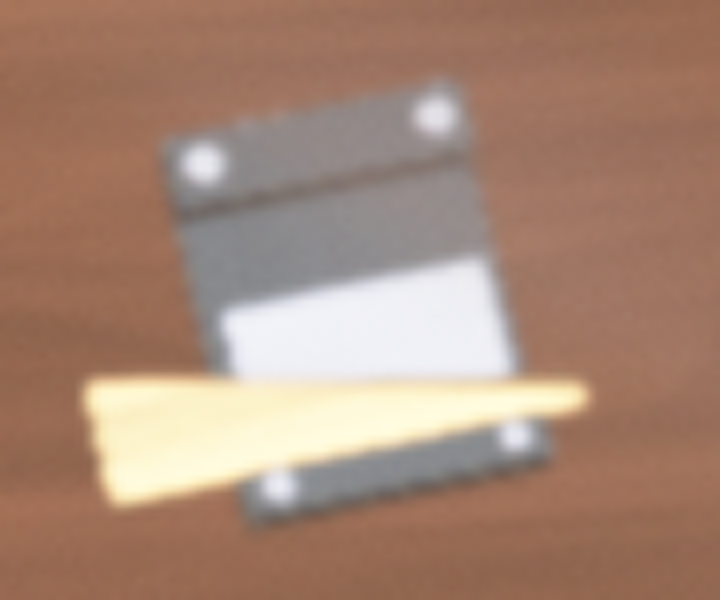

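View pics/t_tube.png

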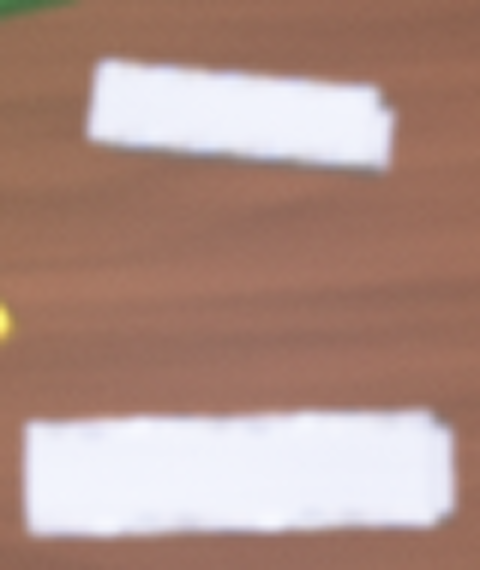

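View pics/s_left.png

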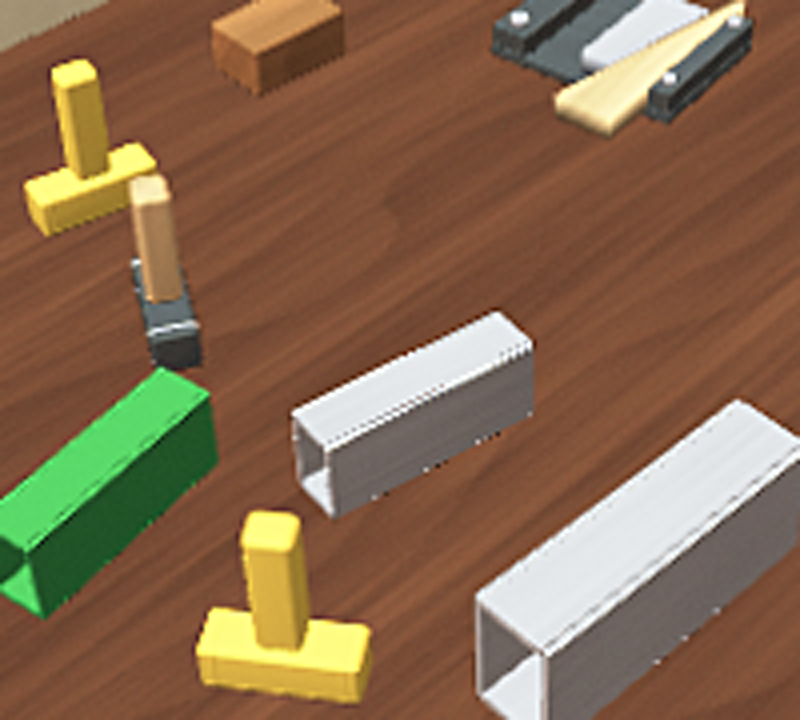

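View pics/s_clamp.png

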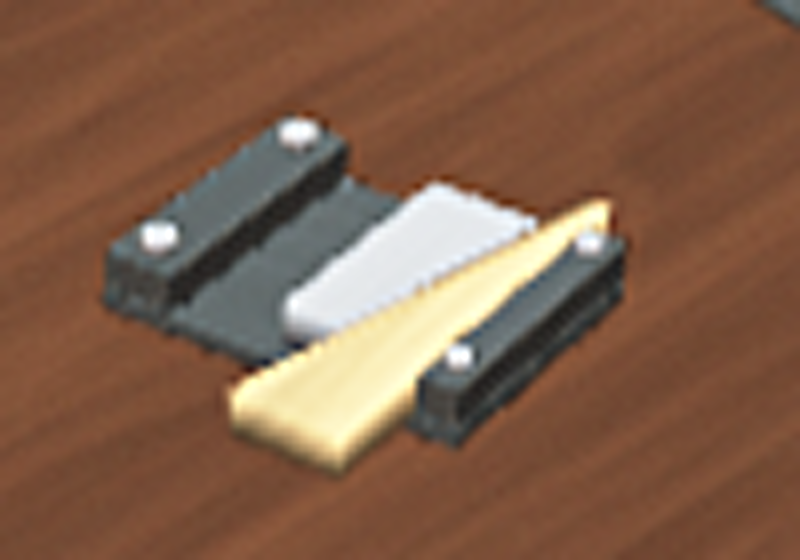

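The crops confirm the choices: the small grey tube, the dark-headed hammer, and the clamp with its white jaw and pale wedge, thick end on the left. Next I'll fit edges at sub-pixel level and cast them onto planes.

```bash
cat >> h.py <<'E'
def edge(r,p0,p1,z,half=4,trim=.12,n=40,sgn=0):
    g=cv2.GaussianBlur(cv2.cvtColor(r["frame"],cv2.COLOR_BGR2GRAY).astype(np.float32),(0,0),.8)
    p0=np.array(p0,float);p1=np.array(p1,float);d=(p1-p0);nrm=np.array([-d[1],d[0]])/np.linalg.norm(d)
    o=np.arange(-half,half+.01,.1);pts=[]
    for a in np.linspace(trim,1-trim,n):
        q=p0+a*d+o[:,None]*nrm
        v=cv2.remap(g,q[:,0].astype(np.float32)[:,None],q[:,1].astype(np.float32)[:,None],cv2.INTER_CUBIC).ravel()
        dv=np.gradient(v); w=dv if sgn>0 else -dv if sgn<0 else abs(dv)
        i=np.argmax(w); lo=max(0,i-8);hi=i+9; ww=np.clip(w[lo:hi],0,None); pts.append(p0+a*d+nrm*(o[lo:hi]@ww/ww.sum()))
    pts=np.array(pts)
    for _ in range(3):
        vx,vy,x,y=cv2.fitLine(pts.astype(np.float32),cv2.DIST_HUBER,0,.01,.01).ravel()
        res=(pts-[x,y])@[-vy,vx]; k=abs(res)<max(.3,1.5*np.median(abs(res))); pts=pts[k]
    P=plane(r,pts,z)[:,:2]; m=P.mean(0); u=np.linalg.svd(P-m)[2][0]
    return m,u,res.std()
def cp(c,off,k): return [(c[0]+.5)/k-.5+off[0],(c[1]+.5)/k-.5+off[1]]
def ang(u): return (np.degrees(np.arctan2(u[1],u[0])))%180
def inter(a,b):
    A=np.c_[a[1],-b[1]]; s=np.linalg.solve(A,b[0]-a[0]); return a[0]+s[0]*a[1]
E
python3 - <<'E'
from h import *
np.set_printoptions(precision=4,suppress=True)
t=cam("top")
C=lambda *p:[cp(q,(265,140),8) for q in p]
L={}
def E(n,a,b,z,f=C,**k):
    L[n]=edge(t,*f(a,b),z,**k); print(n,L[n][0],ang(L[n][1]),round(L[n][2],2))
E("fence_in",(178,212),(470,155),.03,half=2)
E("fence_out",(165,145),(455,80),.03,half=2)
E("jaw",(222,312),(487,256),.03,half=2)
E("rail_out",(250,520),(548,458),.01,half=2)
E("jaw_l",(222,312),(238,378),.03,half=2)
E("jaw_r",(487,256),(515,378),.03,half=2)
E("plate_l",(183,225),(215,370),.01,half=2)
E("fence_l",(165,145),(178,212),.03,half=2)
E("fence_r",(455,80),(470,155),.03,half=2)
E("wend",(90,385),(118,503),.03,half=2)
E("wback",(118,503),(240,478),.03,half=2)
T=lambda *p:[cp(q,(145,225),6) for q in p]
E("t_top",(100,60),(378,85),.06,T,half=2)
E("t_bot",(90,138),(385,168),.06,T,half=2)
E("t_l",(100,60),(88,138),.06,T,half=2)
E("t_r",(393,108),(388,168),.06,T,half=2)
E("t_rtop",(380,85),(376,112),.06,T,half=2)
H=lambda *p:[cp(q,(100,120),6) for q in p]
E("h_right",(490,350),(430,480),.032,H,half=2)
E("h_left_low",(400,410),(375,450),.032,H,half=2)
E("h_bot",(375,450),(430,480),.032,H,half=2)
E("h_top",(435,325),(490,350),.032,H,half=2)
for n,q in dict(bolts=[(203,163),(435,116),(280,487),(516,436)]).items(): print(n,plane(t,C(*q),.034)[:,:2])
print("handle top c",plane(t,H((397,358)),.12))
print("head corners",plane(t,H((435,325),(492,350),(430,487),(375,450)),.032))
print("wedge end mid", plane(t,C((90,383),(118,503)),.03))
E
```

```text
fence_in [ 0.6326 -0.0993] 89.78769983982542 0.09
fence_out [ 0.6675 -0.1058] 96.14530020029905 0.13
jaw [ 0.5889 -0.1161] 97.82298723037331 0.17
rail_out [ 0.506  -0.1294] 97.89579972100142 0.15
jaw_l [ 0.5659 -0.0615] 14.016486061569168 0.14
jaw_r [ 0.5707 -0.176 ] 8.079782879793697 0.17
plate_l [ 0.5908 -0.0545] 17.229340075907686 0.28
fence_l [ 0.6412 -0.0488] 7.620592321732289 0.12
fence_r [ 0.6603 -0.1653] 6.735421004149401 0.16
wend [ 0.5263 -0.0041] 9.922415676896094 0.21
wback [ 0.504  -0.0365] 97.95213264116902 0.13
t_top [0.4036 0.3016] 79.56500857336987 0.15
t_bot [0.3593 0.2972] 81.30711765094928 0.15
t_l [0.3945 0.3789] 167.07659349901735 0.12
t_r [0.3645 0.2204] 168.14218069852106 0.13
t_rtop [0.3853 0.2248] 176.6384016963868 0.07
h_right [0.5722 0.3318] 152.93787560355324 0.15
h_left_low [0.5669 0.3686] 149.1804852495609 0.19
h_bot [0.5448 0.3606] 60.898414651665135 0.15
h_top [0.6195 0.3251] 62.63996580371061 0.15
bolts [[ 0.644  -0.0575]
 [ 0.6579 -0.1565]
 [ 0.5027 -0.0782]
 [ 0.5174 -0.1772]]
handle top c [[0.5811 0.3428 0.12  ]]
head corners [[0.625  0.3396 0.032 ]
 [0.6081 0.308  0.032 ]
 [0.5321 0.3445 0.032 ]
 [0.5554 0.3747 0.032 ]]
wedge end mid [[ 0.5533 -0.0036  0.03  ]
 [ 0.5016 -0.0115  0.03  ]]
```

Run:
```python
from h import *
np.set_printoptions(precision=4,suppress=True)
t=cam("top"); s=cam("side")
for r in(t,s): print("cam",-r["R"].T@r["t"])
crop(t,265,140,60,50,12,"pics/t_fence.png")
# tube top corners side view crop s_left off (130,180) k4
S=lambda *p:[cp(q,(130,180),4) for q in p]
print("tube top side corners",plane(s,S((293,410),(500,311),(533,345),(331,445)),.06)[:,:2])
L={}
def E(n,a,b,z,f=S,r=s,**k):
    L[n]=edge(r,*f(a,b),z,**k); print(n,L[n][0],ang(L[n][1]),round(L[n][2],2))
E("t_far",(293,410),(500,311),.06,half=2)
E("t_near",(331,445),(533,345),.06,half=2)
E("t_nearbot",(338,516),(533,415),.0,half=2)
E("t_lend",(293,410),(331,445),.06,half=1.5)
E("t_rend",(500,311),(533,345),.06,half=1.5)
for a,b in(("t_far","t_lend"),("t_far","t_rend"),("t_near","t_lend"),("t_near","t_rend")): print(a,b,inter(L[a],L[b]))
D=lambda *p:[cp(q,(240,155),8) for q in p]
E("jaw",(285,300),(432,183),.03,D,half=1.5)
E("fence_in_s",(165,290),(348,150),.03,D,half=1.5)
E("fence_out_s",(105,245),(280,118),.03,D,half=1.5)
E("fence_l_s",(105,245),(165,290),.03,D,half=1.5)
E("rail_out_s",(460,390),(625,250),.03,D,half=1.5)
E("rail_in_s",(420,370),(560,262),.03,D,half=1.5)
E("wend_top",(233,395),(338,440),.03,D,half=1.5)
E("wback_s",(338,440),(415,390),.03,D,half=1.5)
print("bolts s",plane(s,D((298,132),(160,236),(590,242),(460,355)),.034)[:,:2])
print("wedge corners",plane(s,D((233,393),(336,440)),.03)[:,:2])
```

```text
cam [0.1394 0.0291 1.6016]
cam [-0.235   0.8558  0.8464]
tube top side corners [[0.4127 0.3737]
 [0.3864 0.2259]
 [0.3498 0.2342]
 [0.3751 0.3771]]
t_far [0.4013 0.3025] 80.27119139272664 0.12
t_near [0.3609 0.3087] 80.7964281620784 0.15
t_nearbot [0.364  0.3134] 82.499306917125 0.15
t_lend [0.3927 0.3783] 173.4158339630589 0.09
t_rend [0.3666 0.23  ] 170.66539803222219 0.16
t_far t_lend [0.4139 0.3758]
t_far t_rend [0.3882 0.2264]
t_near t_lend [0.3726 0.3806]
t_near t_rend [0.3486 0.2329]
jaw [ 0.5873 -0.1167] 98.82428921179414 0.14
fence_in_s [ 0.6309 -0.1   ] 98.43195693392708 0.15
fence_out_s [ 0.6639 -0.0998] 100.71785973072657 0.15
fence_l_s [ 0.6374 -0.0408] 0.7685109736333118 0.14
rail_out_s [ 0.4991 -0.1268] 98.15003261686715 0.14
rail_in_s [ 0.5167 -0.1139] 97.17928467238785 0.15
wend_top [0.5231 0.0003] 7.369872456698971 0.13
wback_s [ 0.4984 -0.0245] 93.57218220662544 0.15
bolts s [[ 0.6574 -0.156 ]
 [ 0.6425 -0.0573]
 [ 0.5162 -0.1754]
 [ 0.5017 -0.0772]]
wedge corners [[ 0.5505 -0.0019]
 [ 0.5022 -0.0065]]
```

View pics/t_fence.png

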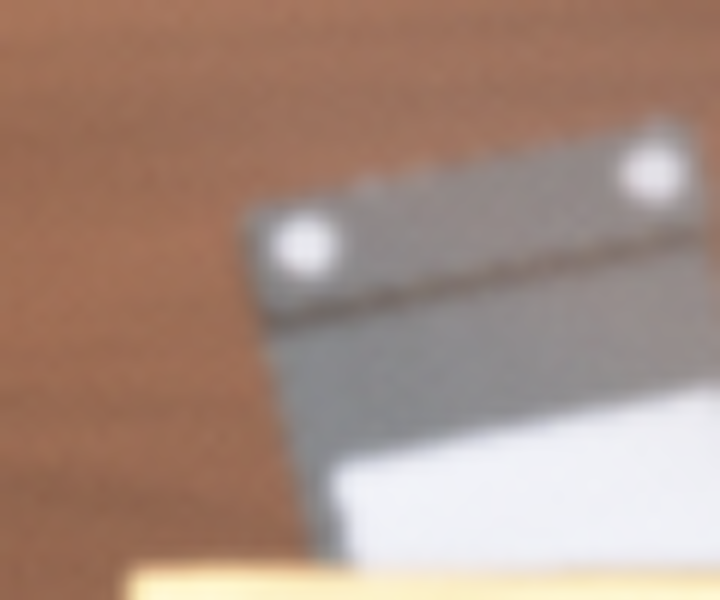

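```bash
cat > g.py <<'E'
import sys,json,numpy as np
from scipy.spatial.transform import Rotation as Ro
from cell import env
# targets: x y z yaw (tool straight down)
def go(*T):
    o=env.get_obs(); p=np.array(o["tool_pos"]); R=Ro.from_euler("xyz",o["tool_rot"],degrees=True)
    print("t",round(o["time_s"],2),"tcp",p.round(4),"rot",np.round(o["tool_rot"],2),"F",np.round(o["force"],1),"w",round(o["grip_width"],4))
    for x,y,z,yaw in T:
        d=R.inv().apply(np.array([x,y,z])-p); w=(R.inv()*Ro.from_euler("xyz",[180,0,yaw],degrees=True)).as_rotvec(degrees=True)
        print((x,y,z,yaw),"->",d.round(4),w.round(2))
E
python3 -c "
from g import *
go((.60,-.15,.22,40),(.381,.3035,.15,80.5))"
```

```text
t 0.35 tcp [ 0.2642 -0.5938  0.2223] rot [-1.7998e+02  1.0000e-02  2.4000e+01] F [ 0.2  0.4 -0.5] w 0.0871
(0.6, -0.15, 0.22, 40) -> [ 0.4872 -0.2689  0.0024] [ -0.02   0.   -16.  ]
(0.381, 0.3035, 0.15, 80.5) -> [ 0.4715 -0.7722  0.0726] [-2.00e-02 -1.00e-02 -5.65e+01]
```

{"api": "servo_tool", "payload": {
  "increments": [
    [[0.487, -0.269, 0.0, 0, 0, -16, 1], [0.487, -0.269, 0.0, 0, 0, -16, 1], [0.487, -0.269, 0.0, 0, 0, -16, 1], [0.487, -0.269, 0.0, 0, 0, -16, 1], [0.487, -0.269, 0.0, 0, 0, -16, 1], [0.487, -0.269, 0.0, 0, 0, -16, 1], [0.487, -0.269, 0.0, 0, 0, -16, 1], [0.487, -0.269, 0.0, 0, 0, -16, 1], [0.487, -0.269, 0.0, 0, 0, -16, 1], [0.487, -0.269, 0.0, 0, 0, -16, 1], [0.487, -0.269, 0.0, 0, 0, -16, 1], [0.471, -0.772, 0.072, 0, 0, -56.5, 1], [0.471, -0.772, 0.072, 0, 0, -56.5, 1], [0.471, -0.772, 0.072, 0, 0, -56.5, 1], [0.471, -0.772, 0.072, 0, 0, -56.5, 1], [0.471, -0.772, 0.072, 0, 0, -56.5, 1], [0.471, -0.772, 0.072, 0, 0, -56.5, 1], [0.471, -0.772, 0.072, 0, 0, -56.5, 1], [0.471, -0.772, 0.072, 0, 0, -56.5, 1], [0.471, -0.772, 0.072, 0, 0, -56.5, 1]]
  ]
}}

```text
time_s: 2.35
tool_pos: [0.4055, 0.2495, 0.1593]
tool_rot: [179.9, 0.0, 80.5]
force: [0.8, 0.5, 0.5]
grip_width: 0.0871
```

```bash
python3 -c "
from g import *
go((.381,.3035,.15,80.5),(.381,.3035,.031,80.5))"
```

```text
t 2.35 tcp [0.4055 0.2495 0.1593] rot [1.799e+02 2.000e-02 8.047e+01] F [0.8 0.5 0.5] w 0.0871
(0.381, 0.3035, 0.15, 80.5) -> [ 0.0492 -0.0331  0.0092] [ 0.1   0.02 -0.03]
(0.381, 0.3035, 0.031, 80.5) -> [ 0.0493 -0.0334  0.1282] [ 0.1   0.02 -0.03]
```

{"api": "servo_tool", "payload": {
  "increments": [
    [[0.049, -0.033, 0.009, 0, 0, 0, 1], [0.049, -0.033, 0.009, 0, 0, 0, 1], [0.049, -0.033, 0.009, 0, 0, 0, 1], [0.049, -0.033, 0.009, 0, 0, 0, 1]]
  ]
}}

```text
time_s: 2.75
tool_pos: [0.3829, 0.3006, 0.1502]
tool_rot: [180.0, 0.0, 80.4]
force: [0.4, -1.3, -0.3]
grip_width: 0.0873
```

```bash
python3 -c "
from g import *
go((.381,.3035,.031,80.5))
from h import *
t=cam('top');s=cam('side')
crop(t,130,200,110,90,6,'pics/t1.png');crop(s,150,180,180,140,4,'pics/s1.png')"
```

```text
t 2.75 tcp [0.3829 0.3006 0.1502] rot [1.7997e+02 5.0000e-02 8.0430e+01] F [ 0.4 -1.3 -0.3] w 0.0873
(0.381, 0.3035, 0.031, 80.5) -> [ 0.0026 -0.0024  0.1192] [ 0.03  0.05 -0.07]
```

View pics/s1.png

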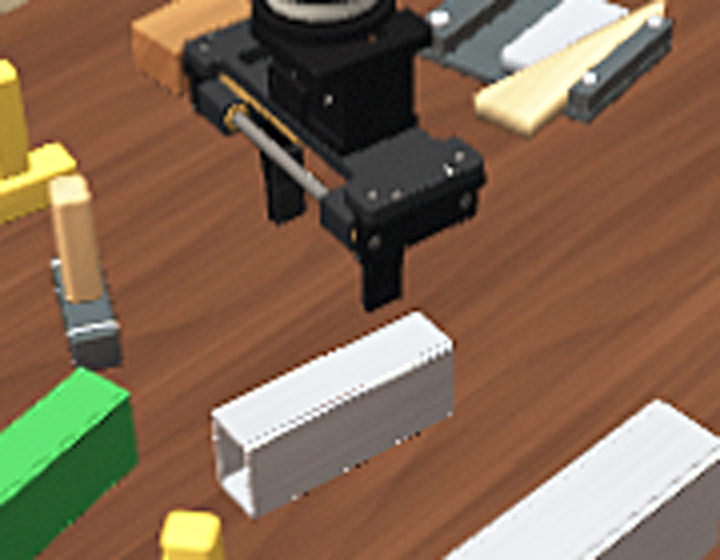

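The side view shows the open gripper over the small grey tube, with the fingers straddling it. I'll descend.

{"api": "servo_tool", "payload": {
  "increments": [
    [[0.001, -0.002, 0.04, 0, 0, 0, 1], [0.001, -0.002, 0.08, 0, 0, 0, 1], [0.001, -0.002, 0.105, 0, 0, 0, 1], [0.001, -0.002, 0.119, 0, 0, 0, 1], [0.001, -0.002, 0.119, 0, 0, 0, 1], [0.001, -0.002, 0.119, 0, 0, 0, 1], [0.001, -0.002, 0.119, 0, 0, 0, -1], [0.001, -0.002, 0.119, 0, 0, 0, -1], [0.001, -0.002, 0.119, 0, 0, 0, -1], [0.001, -0.002, 0.119, 0, 0, 0, -1], [0.001, -0.002, 0.119, 0, 0, 0, -1], [0.001, -0.002, 0.119, 0, 0, 0, -1], [0.001, -0.002, 0.119, 0, 0, 0, -1], [0.001, -0.002, 0.119, 0, 0, 0, -1]]
  ],
  "squeeze": 40
}}

```text
time_s: 4.25
tool_pos: [0.3805, 0.3031, 0.0312]
tool_rot: [180.0, -0.0, 80.5]
force: [0.1, -0.6, -0.2]
grip_width: 0.0399
```

```bash
python3 -c "
from g import *
go((.381,.3035,.15,80.5),(.6098,-.1126,.15,98.2))
from h import *
np.set_printoptions(precision=4,suppress=True)
t=cam('top');s=cam('side')
crop(t,130,200,110,90,6,'pics/t2.png');crop(s,150,180,180,140,4,'pics/s2.png')"
```

```text
t 4.25 tcp [0.3805 0.3031 0.0312] rot [179.98  -0.    80.49] F [ 0.1 -0.6 -0.2] w 0.0399
(0.381, 0.3035, 0.15, 80.5) -> [ 0.0005  0.0005 -0.1188] [ 0.02 -0.   -0.01]
(0.6098, -0.1126, 0.15, 98.2) -> [-0.3721  0.2949 -0.1187] [  0.02   0.   -17.71]
```

View pics/s2.png

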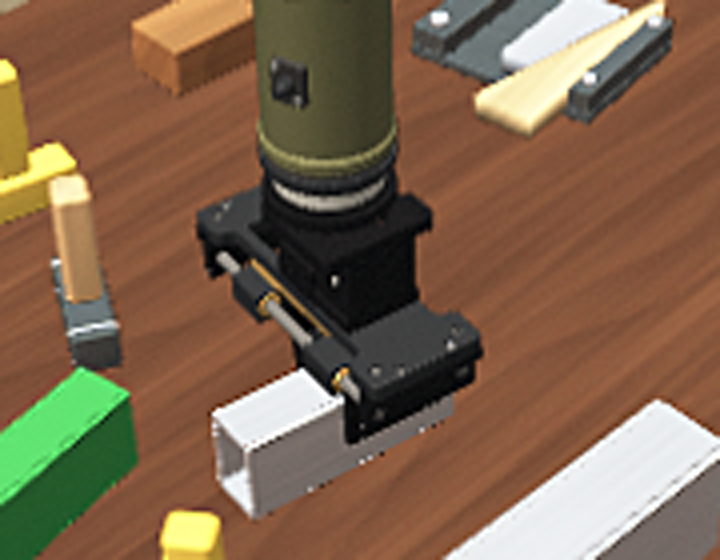

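View pics/t2.png

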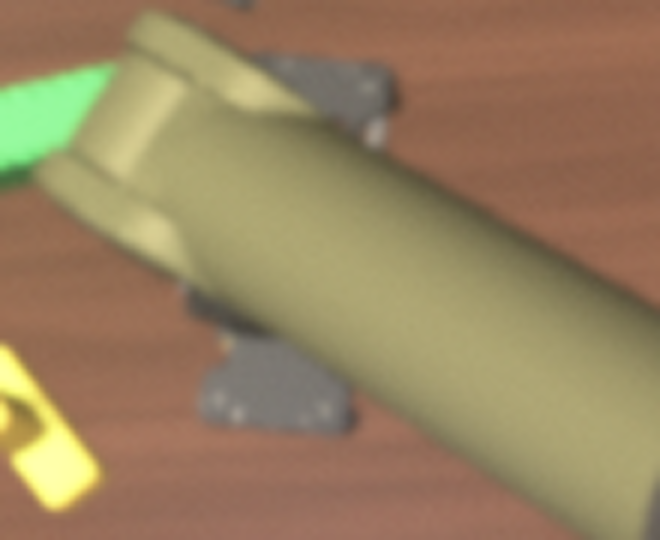

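The tube is gripped at a width of 39.9 mm. I'll lift it and carry it over the clamp.

{"api": "servo_tool", "payload": {
  "increments": [
    [[0, 0, -0.03, 0, 0, 0, -1], [0, 0, -0.07, 0, 0, 0, -1], [0, 0, -0.1, 0, 0, 0, -1], [-0.03, 0.024, -0.119, 0, 0, -2, -1], [-0.062, 0.049, -0.119, 0, 0, -4, -1], [-0.094, 0.074, -0.119, 0, 0, -6, -1], [-0.126, 0.1, -0.119, 0, 0, -8, -1], [-0.158, 0.125, -0.119, 0, 0, -10, -1], [-0.19, 0.15, -0.119, 0, 0, -12, -1], [-0.222, 0.176, -0.119, 0, 0, -14, -1], [-0.254, 0.2, -0.119, 0, 0, -15, -1], [-0.286, 0.226, -0.119, 0, 0, -16, -1], [-0.318, 0.252, -0.119, 0, 0, -17, -1], [-0.345, 0.273, -0.119, 0, 0, -17.7, -1], [-0.362, 0.287, -0.119, 0, 0, -17.7, -1], [-0.372, 0.295, -0.119, 0, 0, -17.7, -1], [-0.372, 0.295, -0.119, 0, 0, -17.7, -1], [-0.372, 0.295, -0.119, 0, 0, -17.7, -1], [-0.372, 0.295, -0.119, 0, 0, -17.7, -1]]
  ]
}}

```text
time_s: 6.25
tool_pos: [0.6091, -0.1099, 0.15]
tool_rot: [-180.0, -0.1, 98.4]
force: [-0.8, -0.2, -4.5]
grip_width: 0.0397
```

```bash
python3 -c "
from g import *
go((.6098,-.1126,.07,98.2),(.6098,-.1126,.0405,98.2))
from h import *
t=cam('top');s=cam('side')
crop(t,250,120,110,100,6,'pics/t3.png');crop(s,200,100,180,140,4,'pics/s3.png')"
```

```text
t 6.25 tcp [ 0.6091 -0.1099  0.15  ] rot [-1.7996e+02 -6.0000e-02  9.8360e+01] F [-0.8 -0.2 -4.5] w 0.0397
(0.6098, -0.1126, 0.07, 98.2) -> [-0.0028  0.0003  0.08  ] [-0.04 -0.06  0.16]
(0.6098, -0.1126, 0.0405, 98.2) -> [-0.0029  0.0004  0.1095] [-0.04 -0.06  0.16]
```

View pics/s3.png

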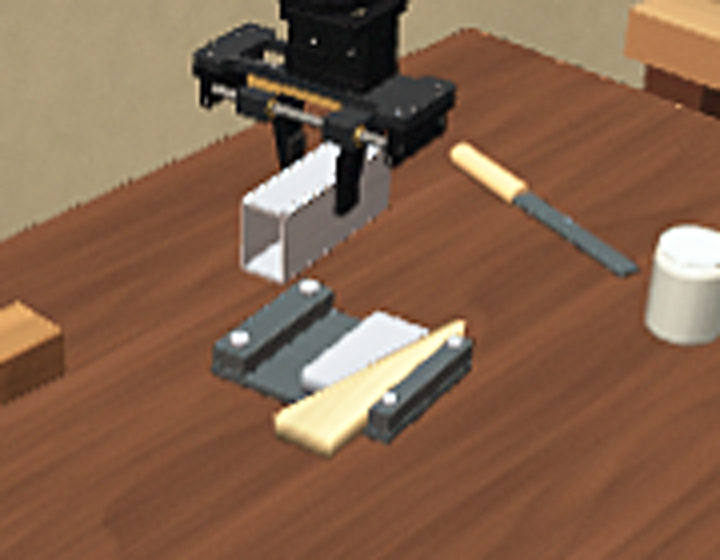

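View pics/t3.png

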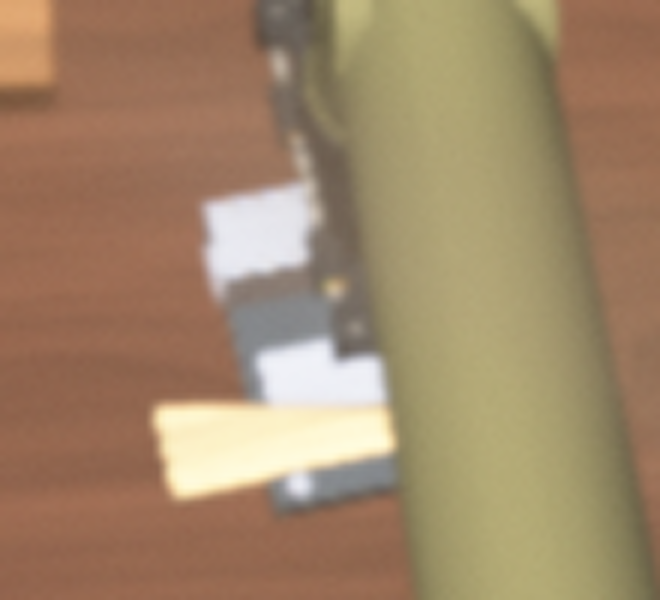

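{"api": "servo_tool", "payload": {
  "increments": [
    [[-0.002, 0, 0.03, 0, 0, 0, -1], [-0.002, 0, 0.06, 0, 0, 0, -1], [-0.002, 0, 0.08, 0, 0, 0, -1], [-0.002, 0, 0.08, 0, 0, 0, -1], [-0.002, 0, 0.08, 0, 0, 0, -1], [-0.002, 0, 0.08, 0, 0, 0, -1]]
  ]
}}

```text
time_s: 6.95
tool_pos: [0.6114, -0.1141, 0.0722]
tool_rot: [179.8, 0.1, 98.2]
force: [0.9, 0.4, -5.1]
grip_width: 0.0397
```

```bash
python3 -c "
from g import *
go((.6098,-.1126,.07,98.2),(.6098,-.1126,.0405,98.2))
from h import *
t=cam('top');s=cam('side')
crop(t,275,140,60,70,8,'pics/t4.png');crop(s,240,130,100,85,8,'pics/s4.png')"
```

```text
t 6.95 tcp [ 0.6114 -0.1141  0.0722] rot [1.7982e+02 6.0000e-02 9.8230e+01] F [ 0.9  0.4 -5.1] w 0.0397
(0.6098, -0.1126, 0.07, 98.2) -> [ 0.0018 -0.0014  0.0022] [0.18 0.06 0.03]
(0.6098, -0.1126, 0.0405, 98.2) -> [ 0.0018 -0.0015  0.0317] [0.18 0.06 0.03]
```

View pics/s4.png

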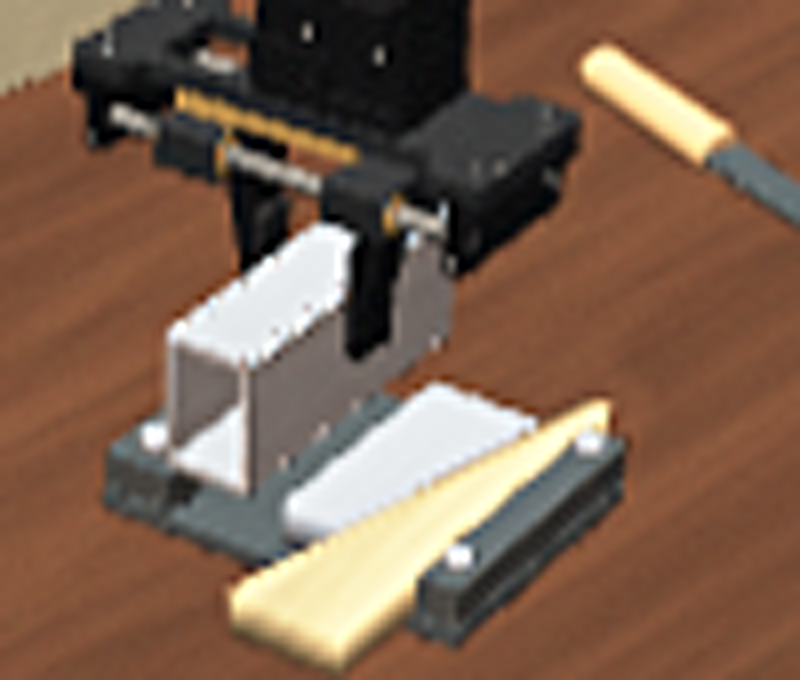

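View pics/t4.png

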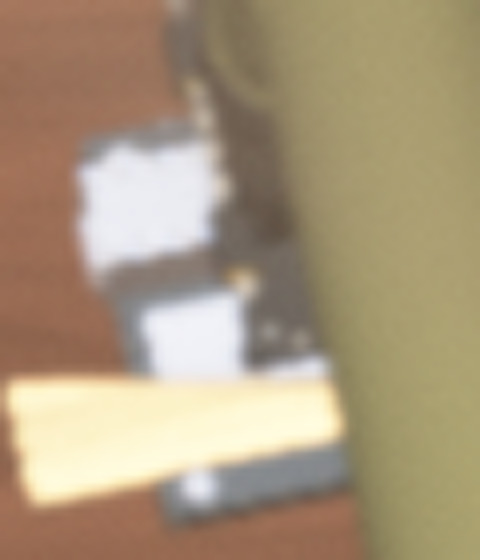

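```bash
python3 -c "
from h import *
np.set_printoptions(precision=4,suppress=True)
s=cam('side')
D=lambda *p:[cp(q,(240,130),8) for q in p]
a=np.radians(8.2);X=np.array([np.cos(a),np.sin(a)]);Y=np.array([-np.sin(a),np.cos(a)]);O=np.array([.5885,-.1157])
def cl(P): P=P[:,:2]-O; return np.c_[P@X,P@Y]
print('bottom',cl(plane(s,D((170,458),(248,492)),.041)))
print('top',cl(plane(s,D((168,335),(248,365)),.101)))
L=edge(s,*D((248,492),(380,393)),.041,half=2); print('low edge',cl(L[0][None]),ang(L[1]))
L=edge(s,*D((248,365),(345,298)),.101,half=2); print('top edge',cl(L[0][None]),ang(L[1]))
J=edge(s,*D((290,493),(432,383)),.03,half=2);print('jaw',cl(J[0][None]),ang(J[1]))
o=env.get_obs();print(o['tool_pos'],o['tool_rot'],cl(o['tool_pos'][None]))
"
```

```text
bottom [[0.0429 0.0696]
 [0.0042 0.0714]]
top [[0.0404 0.0749]
 [0.0032 0.0747]]
low edge [[-0.0039  0.0279]] 96.79593925118674
top edge [[0.0011 0.0442]] 98.64993630668074
jaw [[-0.0014 -0.0034]] 98.91617474274132
[ 0.611  -0.1145  0.0718] [179.8649   0.0644  98.1975] [[ 0.0225 -0.002 ]]
```

{"api": "servo_tool", "payload": {
  "increments": [
    [[0.002, -0.001, 0.005, 0, 0, 0, -1], [0.002, -0.001, 0.01, 0, 0, 0, -1], [0.002, -0.001, 0.015, 0, 0, 0, -1], [0.002, -0.001, 0.02, 0, 0, 0, -1], [0.002, -0.001, 0.025, 0, 0, 0, -1], [0.002, -0.001, 0.027, 0, 0, 0, -1], [0.002, -0.001, 0.027, 0, 0, 0, -1]]
  ]
}}

```text
time_s: 7.8
tool_pos: [0.6084, -0.1125, 0.0426]
tool_rot: [-180.0, -0.0, 98.2]
force: [-1.2, 0.6, -5.3]
grip_width: 0.0394
```

```bash
python3 -c "
from g import *
go((.6098,-.1126,.0415,98.2))
from h import *
s=cam('side')
a=np.radians(8.2);X=np.array([np.cos(a),np.sin(a)]);Y=np.array([-np.sin(a),np.cos(a)]);O=np.array([.5885,-.1157])
P=env.get_obs()['tool_pos'];print((P[:2]-O)@X,(P[:2]-O)@Y)
crop(s,240,130,100,85,8,'pics/s5.png')"
```

```text
t 7.8 tcp [ 0.6084 -0.1125  0.0426] rot [-1.7995e+02 -2.0000e-02  9.8200e+01] F [-1.2  0.6 -5.3] w 0.0394
(0.6098, -0.1126, 0.0415, 98.2) -> [-0.0002  0.0014  0.0011] [-0.05 -0.02 -0.  ]
0.020441745536975323 0.00022910267853411747
```

View pics/s5.png

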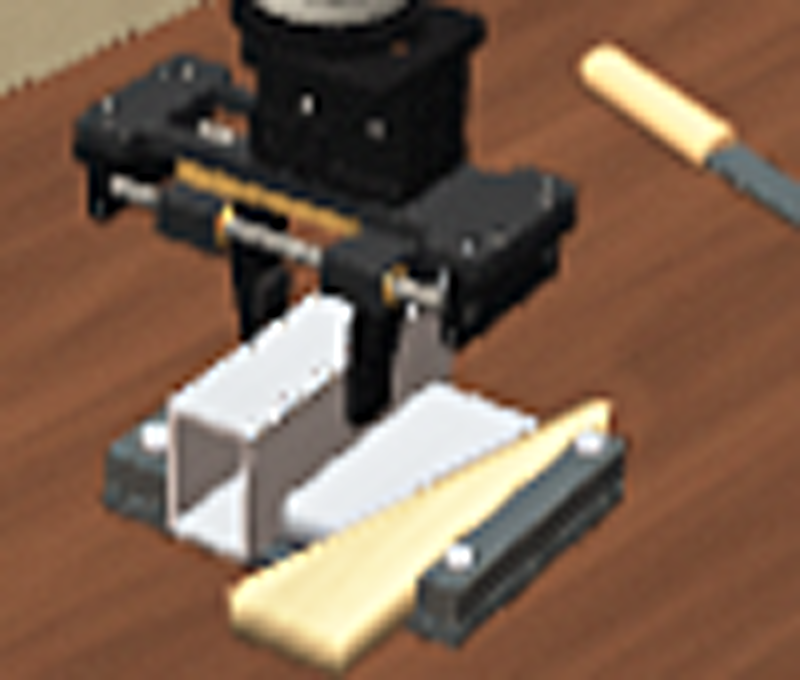

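The tube is between jaw and fence, with no side force. I'll set it on the bed, let go and rise.

{"api": "servo_tool", "payload": {
  "increments": [
    [[0, 0.001, 0.0015, 0, 0, 0, -1], [0, 0.001, 0.0015, 0, 0, 0, -1], [0, 0.001, 0.0015, 0, 0, 0, -1]]
  ]
}}

```text
time_s: 8.15
tool_pos: [0.6099, -0.1124, 0.0418]
tool_rot: [180.0, 0.0, 98.2]
force: [0.9, -0.4, -4.0]
grip_width: 0.0394
```

{"api": "servo_tool", "payload": {
  "increments": [
    [[0, 0, 0, 0, 0, 0, 0.2], [0, 0, 0, 0, 0, 0, 0.4], [0, 0, 0, 0, 0, 0, 0.6], [0, 0, 0, 0, 0, 0, 0.6], [0, 0, -0.03, 0, 0, 0, 0.8], [0, 0, -0.08, 0, 0, 0, 1], [0, 0, -0.13, 0, 0, 0, 1], [0, 0, -0.15, 0, 0, 0, 1], [0, 0, -0.15, 0, 0, 0, 1]]
  ]
}}

```text
time_s: 9.05
tool_pos: [0.6124, -0.1125, 0.1966]
tool_rot: [179.6, 0.2, 98.2]
force: [-0.7, -0.5, -0.4]
grip_width: 0.0864
```

```bash
python3 -c "
from g import *
go((.581,.342,.19,62))
"
```

```text
t 9.05 tcp [ 0.6124 -0.1125  0.1966] rot [179.56   0.19  98.19] F [-0.7 -0.5 -0.4] w 0.0864
(0.581, 0.342, 0.19, 62) -> [0.4543 0.0337 0.0054] [ 0.49  0.04 36.19]
```

```bash
python3 -c "
from h import *
np.set_printoptions(precision=4,suppress=True)
t=cam('top');s=cam('side')
H=lambda *p:[cp(q,(100,120),6) for q in p]
S=lambda *p:[cp(q,(130,180),4) for q in p]
print('yellow top',plane(t,H((472,97)),.12),'yellow side',plane(s,S((74,68)),.12))
print('hammer handle side',plane(s,S((150,184)),.12), 'head near corners',plane(s,S((150,333),(198,322)),.032))
crop(t,265,130,100,90,7,'pics/t6.png');crop(s,150,210,50,70,8,'pics/s6.png')
crop(s,240,130,100,85,8,'pics/s6c.png')
"
```

```text
yellow top [[0.724  0.2997 0.12  ]] yellow side [[0.7248 0.3    0.12  ]]
hammer handle side [[0.5817 0.3424 0.12  ]] head near corners [[0.5546 0.3752 0.032 ]
 [0.5409 0.3471 0.032 ]]
```

View pics/s6.png

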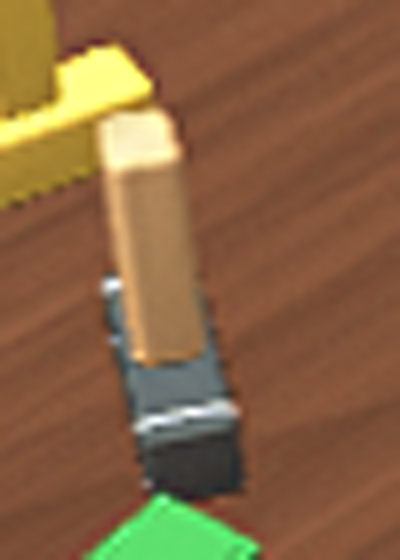

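View pics/s6c.png

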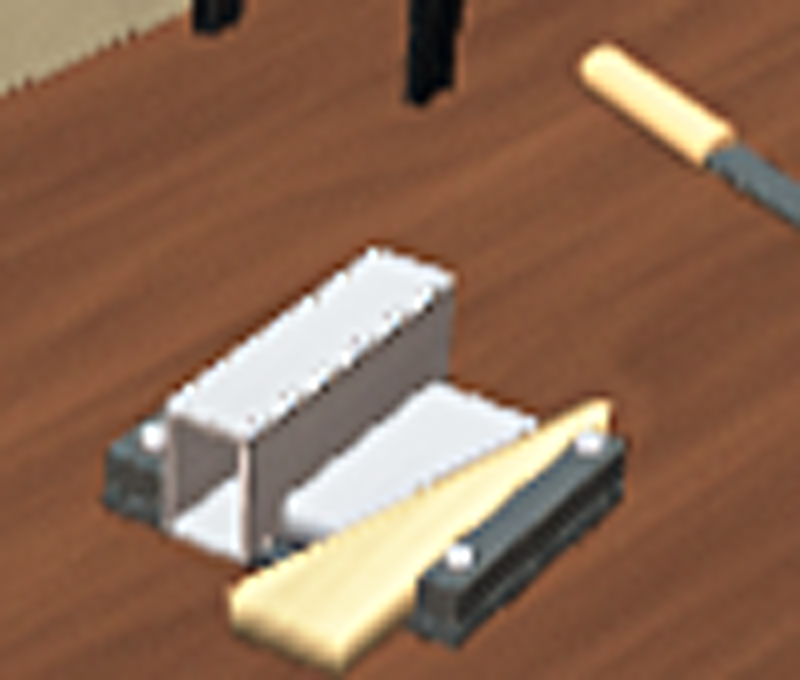

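The tube stands upright on the bed between jaw and fence. Next is the hammer.

{"api": "servo_tool", "payload": {
  "increments": [
    [[0.03, 0.002, 0.005, 0, 0, 3, 1], [0.075, 0.006, 0.005, 0, 0, 8, 1], [0.12, 0.009, 0.005, 0, 0, 14, 1], [0.165, 0.012, 0.005, 0, 0, 20, 1], [0.21, 0.016, 0.005, 0, 0, 26, 1], [0.255, 0.019, 0.005, 0, 0, 32, 1], [0.3, 0.022, 0.005, 0, 0, 36.2, 1], [0.345, 0.026, 0.005, 0, 0, 36.2, 1], [0.39, 0.029, 0.005, 0, 0, 36.2, 1], [0.425, 0.032, 0.005, 0, 0, 36.2, 1], [0.454, 0.034, 0.005, 0, 0, 36.2, 1], [0.454, 0.034, 0.005, 0, 0, 36.2, 1], [0.454, 0.034, 0.005, 0, 0, 36.2, 1], [0.454, 0.034, 0.005, 0, 0, 36.2, 1]]
  ]
}}

```text
time_s: 10.55
tool_pos: [0.5789, 0.3397, 0.1852]
tool_rot: [-180.0, 0.2, 61.9]
force: [-0.0, -1.0, 1.1]
grip_width: 0.0871
```

```bash
python3 -c "
from g import *
go((.5813,.3425,.055,62))
"
```

```text
t 10.55 tcp [0.5789 0.3397 0.1852] rot [-1.7999e+02  1.6000e-01  6.1890e+01] F [-0.  -1.   1.1] w 0.0871
(0.5813, 0.3425, 0.055, 62) -> [0.004  0.0008 0.1301] [-0.01  0.16 -0.11]
```

{"api": "servo_tool", "payload": {
  "increments": [
    [[0.003, 0.001, 0.03, 0, 0, 0, 1], [0.003, 0.001, 0.07, 0, 0, 0, 1], [0.003, 0.001, 0.11, 0, 0, 0, 1], [0.003, 0.001, 0.13, 0, 0, 0, 1], [0.003, 0.001, 0.13, 0, 0, 0, 1], [0.003, 0.001, 0.13, 0, 0, 0, 1], [0.003, 0.001, 0.13, 0, 0, 0, 1]]
  ]
}}

```text
time_s: 11.25
tool_pos: [0.5824, 0.3441, 0.0588]
tool_rot: [179.9, -0.1, 61.9]
force: [0.3, 0.1, -0.2]
grip_width: 0.087
```

```bash
python3 -c "
from g import *
go((.5813,.3425,.055,62))
from h import *
s=cam('side'); crop(s,130,180,100,100,6,'pics/s7.png')
"
```

```text
t 11.25 tcp [0.5824 0.3441 0.0588] rot [ 1.7989e+02 -1.5000e-01  6.1930e+01] F [ 0.3  0.1 -0.2] w 0.087
(0.5813, 0.3425, 0.055, 62) -> [-0.0019 -0.0002  0.0038] [ 0.11 -0.15 -0.07]
```

View pics/s7.png

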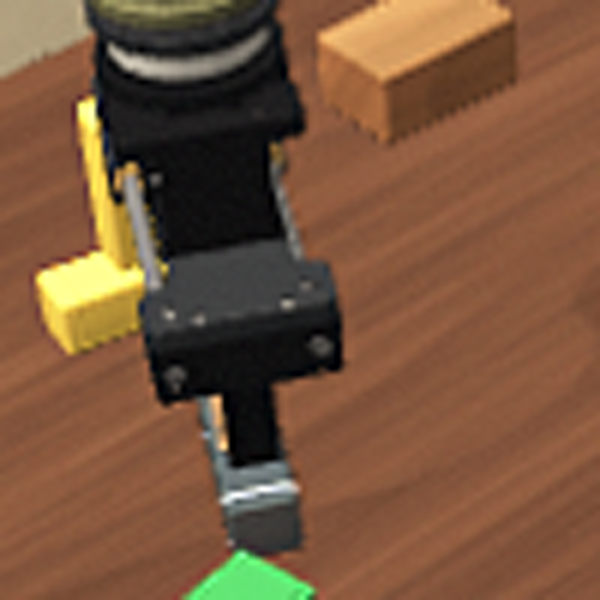

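The fingers straddle the handle just above the head. I'll close and lift 4 mm.

{"api": "servo_tool", "payload": {
  "increments": [
    [[-0.001, 0, 0.003, 0, 0, 0, 1], [-0.001, 0, 0.003, 0, 0, 0, 0.2], [-0.001, 0, 0.003, 0, 0, 0, -0.5], [-0.001, 0, 0.003, 0, 0, 0, -1], [-0.001, 0, 0.003, 0, 0, 0, -1], [-0.001, 0, 0.003, 0, 0, 0, -1], [-0.001, 0, 0.003, 0, 0, 0, -1], [-0.001, 0, 0.003, 0, 0, 0, -1], [-0.001, 0, 0.003, 0, 0, 0, -1], [-0.001, 0, 0.003, 0, 0, 0, -1], [-0.001, 0, 0.003, 0, 0, 0, -1], [-0.001, 0, 0.003, 0, 0, 0, -1]]
  ],
  "squeeze": 60
}}

```text
time_s: 12.5
tool_pos: [0.5804, 0.3431, 0.0536]
tool_rot: [-180.0, 0.0, 62.0]
force: [-1.2, 0.6, 0.1]
grip_width: 0.0276
```

```bash
python3 -c "
from g import *
import numpy as np
a=np.radians(8.2);X=np.array([np.cos(a),np.sin(a)]);Y=np.array([-np.sin(a),np.cos(a)]);O=np.array([.5885,-.1157])
p=O-.045*X+.215*Y; print(p)
go((.5813,.3425,.12,62),(p[0],p[1],.12,8.2))
"
```

```text
[0.51329485 0.09068359]
t 12.5 tcp [0.5804 0.3431 0.0536] rot [-1.8e+02  1.0e-02  6.2e+01] F [-1.2  0.6  0.1] w 0.0276
(0.5813, 0.3425, 0.12, 62) -> [-0.0001  0.001  -0.0664] [-0.    0.01 -0.  ]
(np.float64(0.5132948488624646), np.float64(0.09068358762842661), 0.12, 8.2) -> [-0.2544  0.0592 -0.0664] [0.00e+00 1.00e-02 5.38e+01]
```

{"api": "servo_tool", "payload": {
  "increments": [
    [[0, 0, -0.03, 0, 0, 0, -1], [0, 0, -0.066, 0, 0, 0, -1], [-0.025, 0.006, -0.066, 0, 0, 6, -1], [-0.055, 0.013, -0.066, 0, 0, 13, -1], [-0.085, 0.02, -0.066, 0, 0, 20, -1], [-0.115, 0.027, -0.066, 0, 0, 27, -1], [-0.145, 0.034, -0.066, 0, 0, 34, -1], [-0.175, 0.041, -0.066, 0, 0, 41, -1], [-0.205, 0.048, -0.066, 0, 0, 48, -1], [-0.235, 0.055, -0.066, 0, 0, 53.8, -1], [-0.254, 0.059, -0.066, 0, 0, 53.8, -1], [-0.254, 0.059, -0.066, 0, 0, 53.8, -1], [-0.254, 0.059, -0.066, 0, 0, 53.8, -1], [-0.254, 0.059, -0.066, 0, 0, 53.8, -1]]
  ]
}}

```text
time_s: 13.9
tool_pos: [0.5129, 0.0924, 0.1192]
tool_rot: [-179.9, 0.0, 8.3]
force: [-0.1, 0.6, -5.9]
grip_width: 0.0277
```

```bash
python3 -c "
from g import *
go((.5133,.0907,.0576,8.2))
from h import *
s=cam('side'); crop(s,180,120,170,130,4,'pics/s8.png')
t=cam('top'); crop(t,230,130,120,100,6,'pics/t8.png')
"
```

```text
t 13.9 tcp [0.5129 0.0924 0.1192] rot [-1.7995e+02  4.0000e-02  8.2900e+00] F [-0.1  0.6 -5.9] w 0.0277
(0.5133, 0.0907, 0.0576, 8.2) -> [0.0002 0.0018 0.0616] [-0.05  0.04  0.09]
```

View pics/s8.png

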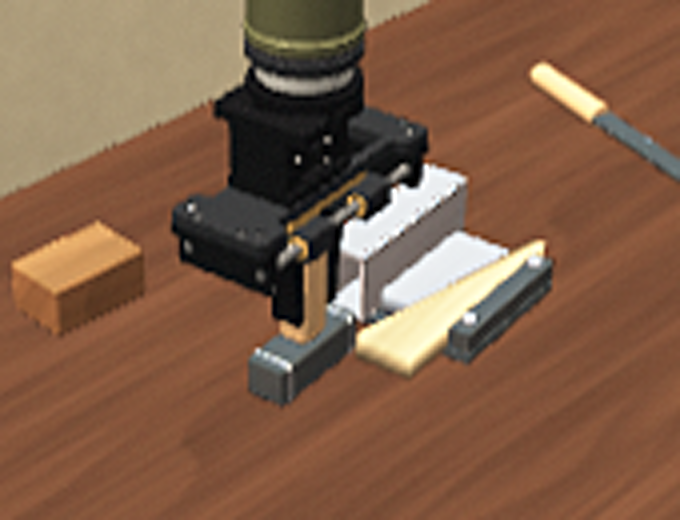

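View pics/t8.png

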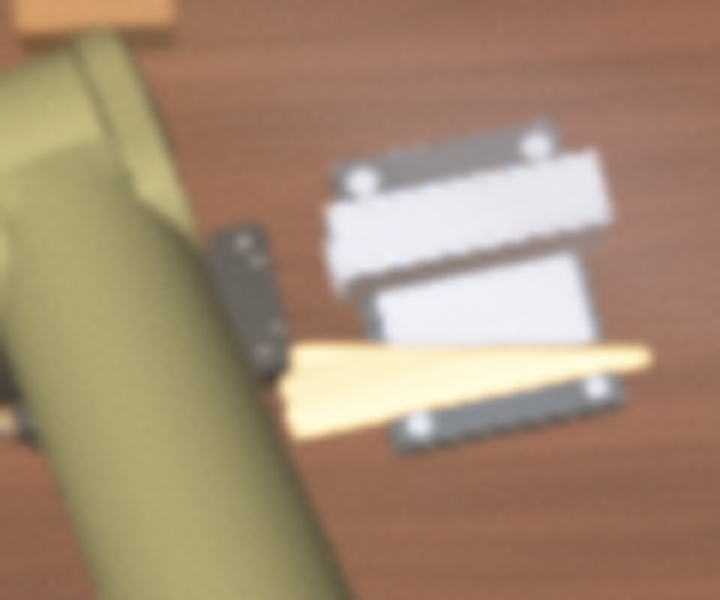

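The view shows the hammer hovering beyond the wedge's struck end with its head along the wedge axis, and the tube still upright. I'll lower it to striking height.

{"api": "servo_tool", "payload": {
  "increments": [
    [[0, 0, 0.025, 0, 0, 0, -1], [0, 0, 0.05, 0, 0, 0, -1], [0, 0, 0.061, 0, 0, 0, -1], [0, 0, 0.061, 0, 0, 0, -1], [0, 0, 0.061, 0, 0, 0, -1], [0, 0, 0.061, 0, 0, 0, -1]]
  ]
}}

```text
time_s: 14.6
tool_pos: [0.5146, 0.0915, 0.06]
tool_rot: [180.0, -0.1, 8.2]
force: [-0.6, -0.2, -5.0]
grip_width: 0.0275
```

```bash
cat >> g.py <<'E'
a=np.radians(8.2);X=np.array([np.cos(a),np.sin(a)]);Y=np.array([-np.sin(a),np.cos(a)]);O=np.array([.5885,-.1157])
def st():
    o=env.get_obs(); p=o["tool_pos"]; print("t",round(o["time_s"],2),"clampxy",((p[:2]-O)@X).round(4),((p[:2]-O)@Y).round(4),"z",p[2].round(4),"rot",np.round(o["tool_rot"],2),"F",np.round(o["force"],1),"w",round(o["grip_width"],4))
E
python3 -c "
from g import *
st()
from h import *
s=cam('side'); crop(s,220,150,100,80,8,'pics/s9.png')
"
```

```text
t 14.6 clampxy -0.0436 0.2156 z 0.06 rot [ 1.80e+02 -1.50e-01  8.21e+00] F [-0.6 -0.2 -5. ] w 0.0275
```

View pics/s9.png

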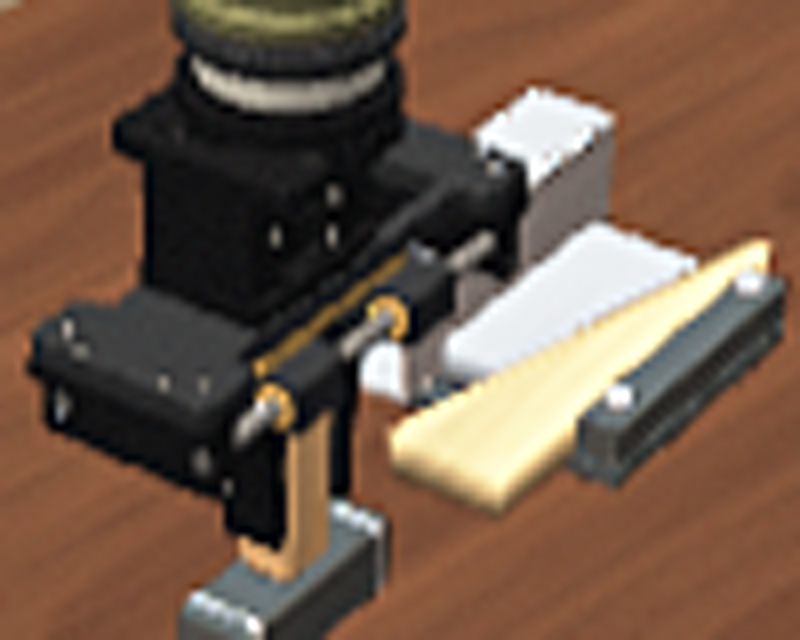

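{"api": "servo_tool", "payload": {
  "increments": [
    [[-0.001, 0.02, 0.002, 0, 0, 0, -1], [-0.001, 0.03, 0.002, 0, 0, 0, -1], [-0.001, 0.05, 0.002, 0, 0, 0, -1], [-0.001, 0.065, 0.002, 0, 0, 0, -1]]
  ]
}}

```text
time_s: 15.05
tool_pos: [0.522, 0.028, 0.0576]
tool_rot: [-179.8, -0.1, 8.2]
force: [-1.0, 8.8, -3.1]
grip_width: 0.0278
```

```bash
python3 -c "
from g import *
st()"
```

```text
t 15.05 clampxy -0.0454 0.1517 z 0.0576 rot [-1.7982e+02 -7.0000e-02  8.1600e+00] F [-1.   8.8 -3.1] w 0.0278
```

{"api": "servo_tool", "payload": {
  "increments": [
    [[0, -0.02, 0, 0, 0, 0, -1], [0, -0.04, 0, 0, 0, 0, -1], [0, -0.04, 0, 0, 0, 0, -1]]
  ]
}}

```text
time_s: 15.35
tool_pos: [0.5159, 0.0698, 0.0575]
tool_rot: [-179.9, -0.1, 8.4]
force: [-0.3, 0.7, -5.7]
grip_width: 0.0275
```

```bash
cat >> h.py <<'E'
def wedge(fn=None):
    s=cam("side")
    hsv=cv2.cvtColor(s["frame"],cv2.COLOR_BGR2HSV)
    if fn: crop(s,220,150,100,80,8,fn)
    return s
E
python3 -c "
from g import *
st()
from h import *
wedge('pics/s10.png')
t=cam('top'); crop(t,240,140,110,80,7,'pics/t10.png')"
```

```text
t 15.35 clampxy -0.0454 0.194 z 0.0575 rot [-1.7987e+02 -8.0000e-02  8.3900e+00] F [-0.3  0.7 -5.7] w 0.0275
```

View pics/s10.png

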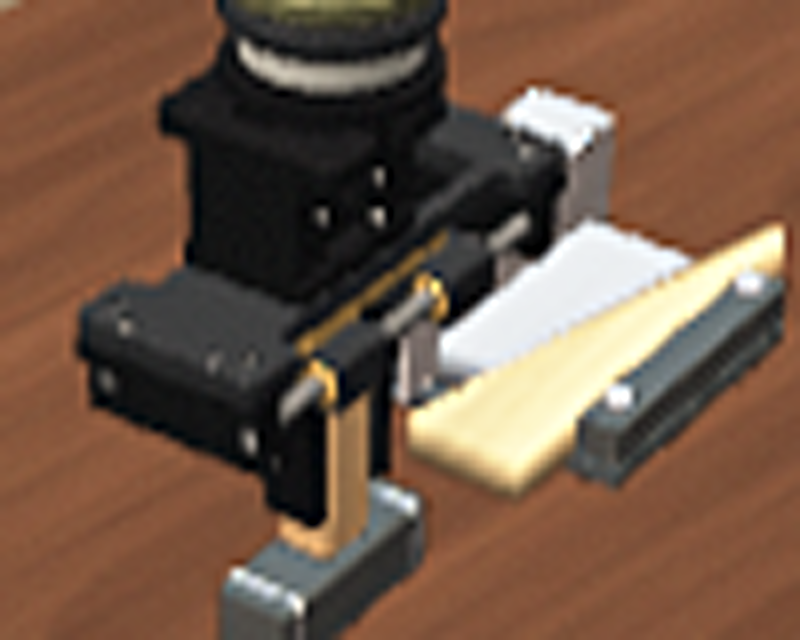

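View pics/t10.png

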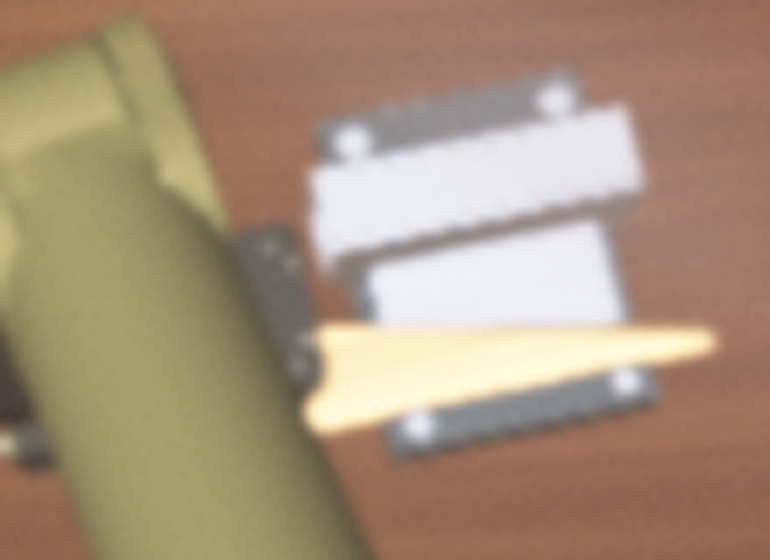

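Tap 1 drove the wedge about 10 mm with the force under 10 N. Taps 2 and 3 follow.

{"api": "servo_tool", "payload": {
  "increments": [
    [[0, 0.02, 0, 0, 0, 0, -1], [0, 0.037, 0, 0, 0, 0, -1], [0, 0.052, 0, 0, 0, 0, -1], [0, 0.035, 0, 0, 0, 0, -1], [0, 0.025, 0, 0, 0, 0, -1], [0, 0.025, 0, 0, 0, 0, -1], [0, 0.045, 0, 0, 0, 0, -1], [0, 0.061, 0, 0, 0, 0, -1]]
  ]
}}

```text
time_s: 16.25
tool_pos: [0.5247, 0.0066, 0.0569]
tool_rot: [-179.9, -0.0, 8.3]
force: [-1.7, 8.1, -2.9]
grip_width: 0.0279
```

```bash
python3 -c "
from g import *
st()"
```

```text
t 16.25 clampxy -0.0457 0.1301 z 0.0569 rot [-1.7992e+02 -2.0000e-02  8.2800e+00] F [-1.7  8.1 -2.9] w 0.0279
```

{"api": "servo_tool", "payload": {
  "increments": [
    [[0, -0.015, 0, 0, 0, 0, -1], [0, -0.03, 0, 0, 0, 0, -1], [0, -0.03, 0, 0, 0, 0, -1], [0, -0.03, 0, 0, 0, 0, -1]]
  ]
}}

```text
time_s: 16.65
tool_pos: [0.5202, 0.0359, 0.0567]
tool_rot: [180.0, 0.0, 8.3]
force: [-0.2, 0.5, -6.2]
grip_width: 0.0275
```

```bash
python3 -c "
from g import *
st()
from h import *
s=cam('side'); crop(s,220,150,100,80,8,'pics/s11.png')"
```

```text
t 16.65 clampxy -0.046 0.1598 z 0.0567 rot [179.96   0.     8.3 ] F [-0.2  0.5 -6.2] w 0.0275
```

View pics/s11.png

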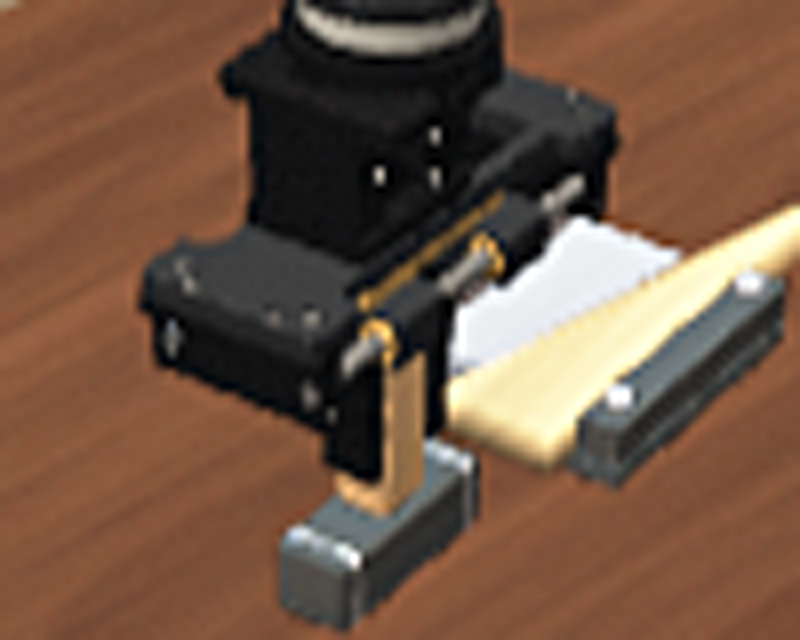

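The wedge end is now at about y 85 mm. Smaller taps from here, reading the force each time.

{"api": "servo_tool", "payload": {
  "increments": [
    [[0.001, 0.01, -0.001, 0, 0, 0, -1], [0.001, 0.024, -0.001, 0, 0, 0, -1], [0.001, 0.036, -0.001, 0, 0, 0, -1]]
  ]
}}

```text
time_s: 17.0
tool_pos: [0.5265, 0.0007, 0.058]
tool_rot: [-179.8, -0.0, 8.1]
force: [-6.1, 24.0, 4.5]
grip_width: 0.0276
```

```bash
python3 -c "
from g import *
st()"
```

```text
t 17.0 clampxy -0.0447 0.124 z 0.058 rot [-1.7976e+02 -1.0000e-02  8.0800e+00] F [-6.1 24.   4.5] w 0.0276
```

{"api": "servo_tool", "payload": {
  "increments": [
    [[0, -0.015, 0, 0, 0, 0, -1], [0, -0.03, 0, 0, 0, 0, -1], [0, -0.03, 0, 0, 0, 0, -1], [0, -0.03, 0, 0, 0, 0, -1]]
  ]
}}

```text
time_s: 17.4
tool_pos: [0.522, 0.03, 0.0576]
tool_rot: [179.9, 0.0, 8.3]
force: [0.2, -0.5, -6.1]
grip_width: 0.0277
```

```bash
python3 -c "
from g import *
st()
from h import *
t=cam('top'); crop(t,240,140,110,80,7,'pics/t12.png')"
```

```text
t 17.4 clampxy -0.045 0.1537 z 0.0576 rot [1.7995e+02 1.0000e-02 8.3000e+00] F [ 0.2 -0.5 -6.1] w 0.0277
```

View pics/t12.png

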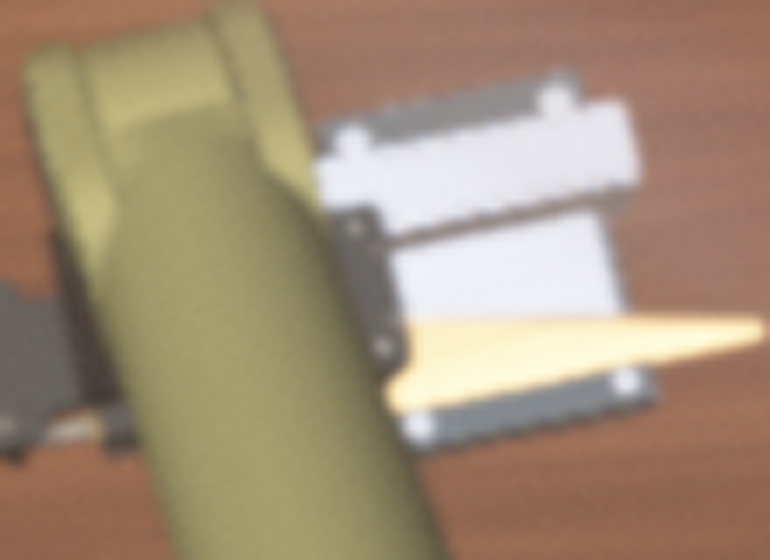

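The force climbed to 25 N with the wedge at about y 79 mm. Another tap will show whether it still advances.

{"api": "servo_tool", "payload": {
  "increments": [
    [[0, 0.01, 0, 0, 0, 0, -1], [0, 0.022, 0, 0, 0, 0, -1], [0, 0.0315, 0, 0, 0, 0, -1]]
  ]
}}

```text
time_s: 17.75
tool_pos: [0.5263, 0.0007, 0.0579]
tool_rot: [-179.6, 0.0, 8.1]
force: [-4.7, 20.3, 2.7]
grip_width: 0.0278
```

```bash
python3 -c "
from g import *
st()"
```

```text
t 17.75 clampxy -0.045 0.1241 z 0.0579 rot [-1.7965e+02  3.0000e-02  8.0900e+00] F [-4.7 20.3  2.7] w 0.0278
```

{"api": "servo_tool", "payload": {
  "increments": [
    [[0, -0.015, 0, 0, 0, 0, -1], [0, -0.025, 0, 0, 0, 0, -1], [0, -0.025, 0, 0, 0, 0, -1], [0, -0.025, 0, 0, 0, 0, -1]]
  ]
}}

```text
time_s: 18.15
tool_pos: [0.5231, 0.023, 0.0576]
tool_rot: [179.9, 0.0, 8.2]
force: [-0.2, -1.0, -6.7]
grip_width: 0.0276
```

```bash
python3 -c "
from g import *
st()"
```

```text
t 18.15 clampxy -0.045 0.1466 z 0.0576 rot [1.7994e+02 1.0000e-02 8.2500e+00] F [-0.2 -1.  -6.7] w 0.0276
```

{"api": "servo_tool", "payload": {
  "increments": [
    [[0, 0.005, 0, 0, 0, 0, -1], [0, 0.016, 0, 0, 0, 0, -1], [0, 0.0255, 0, 0, 0, 0, -1]]
  ]
}}

```text
time_s: 18.45
tool_pos: [0.5264, 0.0007, 0.058]
tool_rot: [-179.6, 0.0, 8.1]
force: [-5.6, 20.3, 2.4]
grip_width: 0.0275
```

```bash
python3 -c "
from g import *
st()"
```

```text
t 18.45 clampxy -0.0449 0.1241 z 0.058 rot [-1.7965e+02  2.0000e-02  8.1300e+00] F [-5.6 20.3  2.4] w 0.0275
```

{"api": "servo_tool", "payload": {
  "increments": [
    [[0, -0.02, 0, 0, 0, 0, -1], [0, -0.05, 0, 0, 0, 0, -1], [0, -0.09, 0, 0, 0, 0, -1], [0, -0.12, 0, 0, 0, 0, -1], [0, -0.14, 0, 0, 0, 0, -1], [0, -0.14, 0, 0, 0, 0, -1], [0, -0.14, 0, 0, 0, 0, -1], [0, -0.14, 0, 0, 0, 0, -1]]
  ]
}}

```text
time_s: 19.25
tool_pos: [0.5073, 0.1343, 0.0575]
tool_rot: [179.9, 0.0, 8.0]
force: [1.1, -0.2, -6.3]
grip_width: 0.028
```

```bash
python3 -c "
from g import *
st()
from h import *
s=cam('side'); crop(s,190,130,160,120,5,'pics/s14.png')
t=cam('top'); crop(t,210,130,140,100,5,'pics/t14.png')"
```

```text
t 19.25 clampxy -0.0447 0.2591 z 0.0575 rot [1.7993e+02 1.0000e-02 8.0400e+00] F [ 1.1 -0.2 -6.3] w 0.028
```

View pics/s14.png

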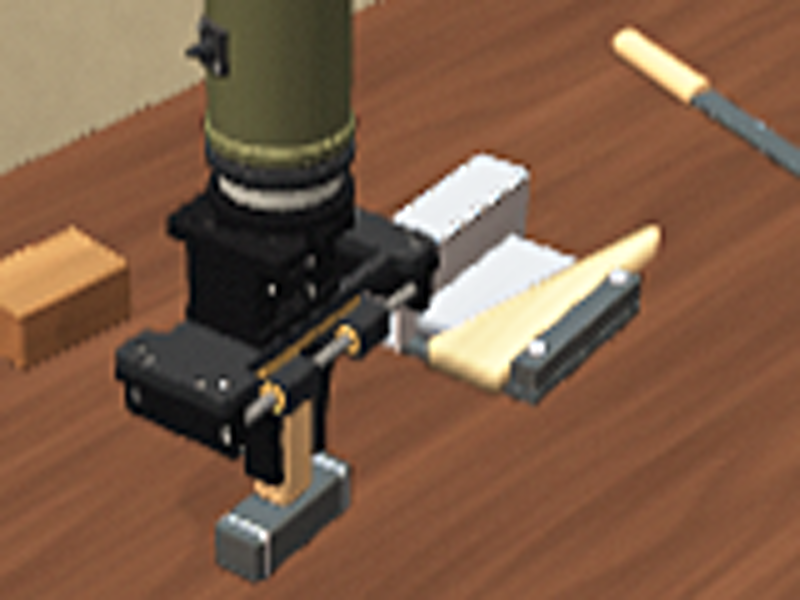

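View pics/t14.png

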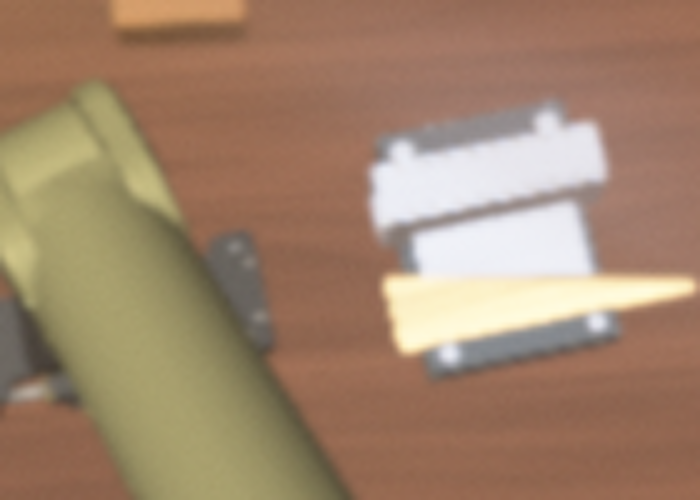

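The wedge stopped at the same spot (TCP y 124.1 mm) on three taps running. I've drawn the hammer 135 mm clear, so I'll lower it onto the bench.

{"api": "servo_tool", "payload": {
  "increments": [
    [[0, 0, 0.002, 0, 0, 0, -1], [0, 0, 0.003, 0, 0, 0, -1], [0, 0, 0.004, 0, 0, 0, -1], [0, 0, 0.0045, 0, 0, 0, -1], [0, 0, 0.0045, 0, 0, 0, -1], [0, 0, 0.0045, 0, 0, 0, -1]]
  ]
}}

```text
time_s: 19.95
tool_pos: [0.5068, 0.1363, 0.0535]
tool_rot: [180.0, 0.0, 8.2]
force: [-2.3, -2.0, -0.5]
grip_width: 0.0278
```

```bash
python3 -c "
from g import *
st();st()
from h import *
s=cam('side'); crop(s,200,190,90,70,8,'pics/s15.png')"
```

```text
t 19.95 clampxy -0.0449 0.2611 z 0.0535 rot [179.96   0.     8.2 ] F [-2.3 -2.  -0.5] w 0.0278
t 19.95 clampxy -0.0449 0.2611 z 0.0535 rot [179.96   0.     8.2 ] F [-2.3 -2.  -0.5] w 0.0278
```

View pics/s15.png

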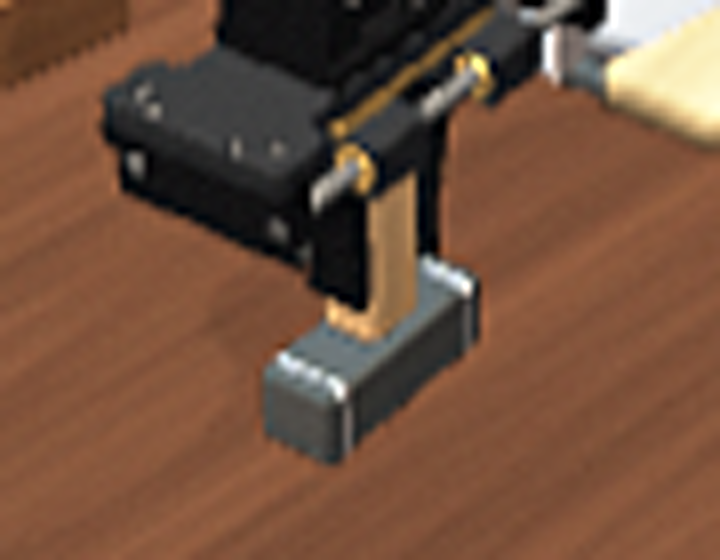

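The bench now carries the hammer's weight. I'll release it and rise straight up.

{"api": "servo_tool", "payload": {
  "increments": [
    [[0, 0, 0, 0, 0, 0, -0.2], [0, 0, 0, 0, 0, 0, 0], [0, 0, 0, 0, 0, 0, 0.3], [0, 0, 0, 0, 0, 0, 0.6], [0, 0, 0, 0, 0, 0, 0.8], [0, 0, 0, 0, 0, 0, 0.8], [0, 0, -0.03, 0, 0, 0, 0.8], [0, 0, -0.07, 0, 0, 0, 0.8], [0, 0, -0.11, 0, 0, 0, 0.8], [0, 0, -0.15, 0, 0, 0, 0.8], [0, 0, -0.19, 0, 0, 0, 0.8], [0, -0.05, -0.2, 0, 0, 0, 0.8], [0, -0.1, -0.2, 0, 0, 0, 0.8], [0, -0.15, -0.2, 0, 0, 0, 0.8], [0, -0.2, -0.2, 0, 0, 0, 0.8], [0, -0.24, -0.2, 0, 0, 0, 0.8], [0, -0.25, -0.2, 0, 0, 0, 0.8], [0, -0.25, -0.2, 0, 0, 0, 0.8]]
  ]
}}

```text
time_s: 21.8
tool_pos: [0.4698, 0.386, 0.2527]
tool_rot: [-180.0, 0.1, 8.4]
force: [0.4, -1.1, 0.0]
grip_width: 0.0783
```

```bash
python3 -c "
from g import *
st()
from h import *
s=cam('side'); crop(s,190,130,160,120,5,'pics/s16.png'); cv2.imwrite('pics/s16f.png',s['frame'])
t=cam('top'); crop(t,220,130,140,100,5,'pics/t16.png'); cv2.imwrite('pics/t16f.png',t['frame'])"
```

```text
t 21.8 clampxy -0.0459 0.5135 z 0.2527 rot [-1.7997e+02  6.0000e-02  8.4300e+00] F [ 0.4 -1.1  0. ] w 0.0783
```

View pics/s16.png

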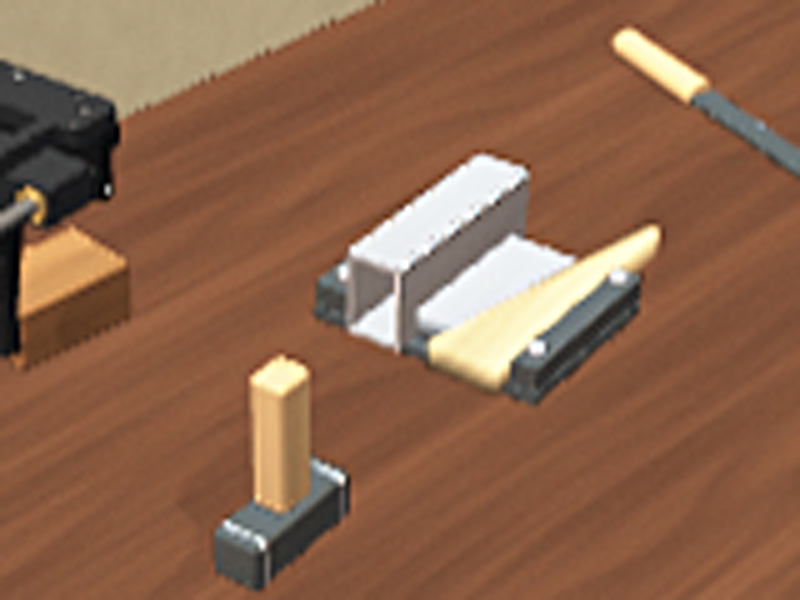

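View pics/t16.png

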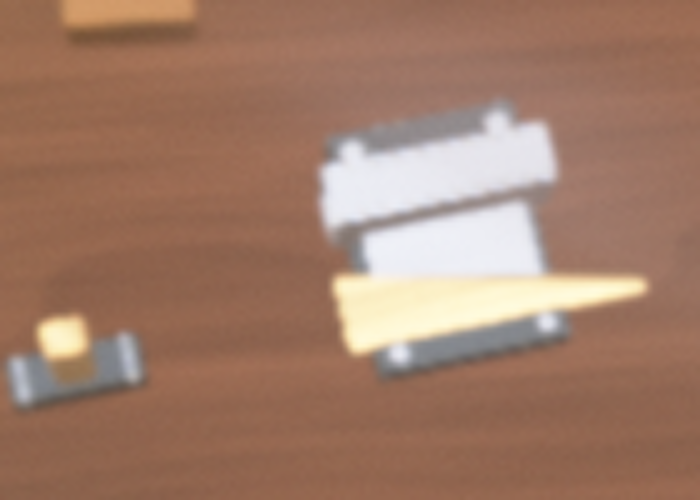

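View pics/t16f.png

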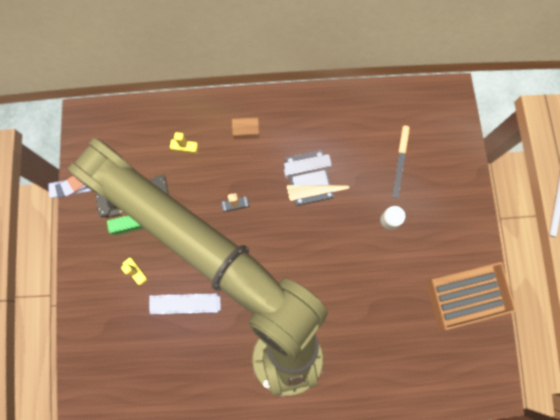

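```bash
python3 -c "
from h import *
np.set_printoptions(precision=4,suppress=True)
a=np.radians(8.2);X=np.array([np.cos(a),np.sin(a)]);Y=np.array([-np.sin(a),np.cos(a)]);O=np.array([.5885,-.1157])
cl=lambda P:np.c_[(P[:,:2]-O)@X,(P[:,:2]-O)@Y]
t=cam('top');s=cam('side')
T=lambda *p:[cp(q,(220,130),5) for q in p]; S=lambda *p:[cp(q,(190,130),5) for q in p]
print('tube top corners side',cl(plane(s,S((348,255),(400,270),(483,153),(528,172)),.07)))
print('tube top corners top',cl(plane(t,T((322,165),(328,232),(548,122),(557,180)),.07)))
print('wedge end side',cl(plane(s,S((430,347),(502,387)),.03)),'top',cl(plane(t,T((337,276),(352,354)),.03)))
print('hammer handle',cl(plane(t,T((63,338)),.12)),cl(plane(s,S((280,372)),.12)))
"
```

```text
tube top corners side [[ 0.0416  0.0802]
 [ 0.0058  0.0753]
 [ 0.0437 -0.0763]
 [ 0.0061 -0.073 ]]
tube top corners top [[ 0.0473  0.0743]
 [ 0.0019  0.0803]
 [ 0.0448 -0.0775]
 [ 0.0048 -0.0738]]
wedge end side [[-0.0242  0.0848]
 [-0.0831  0.0944]] top [[-0.0179  0.0778]
 [-0.0719  0.0797]]
hammer handle [[-0.0439  0.2605]] [[-0.0442  0.2618]]
```

The tube spans about y -75 to +77 mm, so it is centred within roughly 1 mm. It sits at x 5 to 45 mm, against the fence, and the hammer stands upright and clear. Handing in.

```bash
python3 -c "
from cell import env
print(env.sign_off())"
```

```text
the job is handed in; nothing more can be done
None
```

The tube is clamped tight, the hammer stands back on the bench on its head, and I handed the job in after about 22 s of the 72 s.

- **Tube:** I picked the small grey tube, set it upright in the open jaws and let go. The last pictures put it centred along the clamp within about 1 mm and against the fence.
- **Wedge:** I drove it with six light taps, drawing the hammer back between taps. It stopped at about y 79 mm on the last three, with about 20–25 N read at the end of each. The fingers never touched it.
- **Hammer:** it stands upright about 0.26 m along the clamp from its centre, well clear of the wedge. The arm was raised clear of everything.
- **Bystanders:** the tin, file and block look to be where they were; I judged that from the pictures and did not measure it.
- **Disagreement in the checks:** the side camera's corner picks put the wedge end at 85–94 mm, while the top camera and the hammer's contact position both gave 78–80 mm. I trusted those two, because the side picks also missed the wedge's known x position.

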